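# Put the writing things back into the desk organiser

### The job

Put the five writing things that lie about on the desk back into the organiser tray, each into the block that is cut for it: the ink bottle, the hand stamp and the pencil sharpener upright and fully down in the round wells of their sizes, the eraser flat in the oblong slot, and the fountain pen level across both cradles of the pen rest, centred. The ink bottle is glass: keep it upright all the way and set it down, do not drop it. Leave all five at rest and let go of.

Things in the scene. Friction and masses are not known exactly. Their poses are not given: they have to be found in the camera images.
- ink_bottle: Squat dark-blue glass ink bottle with a black screw cap, standing upright. Body faceted, 52 mm across, from z 0 to 42 mm; round cap 34 mm across from 42 to 58 mm. 0.11 kg. Origin: centre of its underside; z up.
- stamp: Turned brown wooden hand stamp standing on its rubber face. Round foot 37 mm across and 16 mm high, waist 24 mm across from 16 to 26 mm, round grip about 30 mm across from 26 mm to the top at 74 mm. 0.05 kg. Origin: centre of its underside; z up.
- eraser: Worn white eraser in a blue card sleeve, lying flat: 22 mm (own x) by 54 mm (own y, its length) by 12 mm high. 0.02 kg. Origin: centre of its underside.
- sharpener: Round brass pencil sharpener, a plain upright cylinder 29 mm across and 25 mm high with a small hole in the top. 0.06 kg. Origin: centre of its underside; z up.
- pen: Capped dark-red fountain pen lying flat, 136 mm long (own y), 14 mm wide (own x) and 14 mm thick, with a clip that makes it 16 mm. It does not roll. 0.025 kg. Origin: under the middle of its length, on its underside.
- block_ink: Fixed oak block 80 x 80 x 24 mm, one of five side by side (82 mm pitch along own y) on the 6 mm floor of a low walnut tray with 18 mm walls. This one has the largest round well: 62 mm across, 16 mm deep, mouth chamfered 3 mm, felt floor 8 mm above the origin. Place of the ink bottle. Origin: centre of the block's underside; z up.
- block_stamp: Fixed oak block 80 x 80 x 24 mm, one of five side by side (82 mm pitch along own y) on the 6 mm floor of a low walnut tray with 18 mm walls. This one has the middle round well: 47 mm across, 12 mm deep, mouth chamfered 3 mm, felt floor 12 mm above the origin. Place of the hand stamp. Origin: centre of the block's underside; z up.
- block_sharpener: Fixed oak block 80 x 80 x 24 mm, one of five side by side (82 mm pitch along own y) on the 6 mm floor of a low walnut tray with 18 mm walls. This one has the smallest round well: 39 mm across, 12 mm deep, mouth chamfered 3 mm, felt floor 12 mm above the origin. Place of the pencil sharpener. Origin: centre of the block's underside; z up.
- block_eraser: Fixed oak block 80 x 80 mm in the same tray row. 24 mm high, with an oblong slot 32 (own x) by 64 mm (own y), 8 mm deep, floor 16 mm above the origin. A finger cut 34 mm wide, as deep, crosses the slot's middle along own x, through both edges of the block. Place of the eraser, lying flat, lengthwise along own y. Origin: centre of the block's underside; z up.
- block_pen: Fixed oak block 80 x 80 mm in the same tray row. Pen rest: 12 mm base with two 10 mm thick cradles at own x = -28 and +28 mm; seats 20 mm above the origin, horns to 33 mm leaning outward, 28 mm apart at the seat, 36 at the top. Place of the fountain pen: along own x in both cradles, its middle over the block's middle, either end forward, overhanging. Origin: centre of the block's underside; z up.
Not all that is in view belongs to the job. What is meant by the stamp is not red or turquoise, and is the smaller of those in its own colour.

How it is judged:
At the end, for the whole second after the job is handed in: Each thing rests released in its own block, within 4 mm of seat height and 0.12 rad of level: bottle, stamp and sharpener centred within 9 mm; eraser within 10 mm, along the slot within 0.35 rad; pen on both cradles within 15 mm of centre and 0.25 rad of the block's x (horizontal distance between ink_bottle and block_ink below 0.009 m and z of ink_bottle in the frame of block_ink between 0.004 and 0.012 m and angle between each of ink_bottle, stamp, sharpener, eraser, pen's own z axis and vertical below 0.12 rad and linear speed of each of ink_bottle, stamp, sharpener, eraser, pen below 0.02 m/s and horizontal distance between stamp and block_stamp below 0.009 m and z of stamp in the frame of block_stamp between 0.008 and 0.016 m and horizontal distance between sharpener and block_sharpener below 0.009 m and z of sharpener in the frame of block_sharpener between 0.008 and 0.016 m and horizontal distance between eraser and block_eraser below 0.01 m and z of eraser in the frame of block_eraser between 0.012 and 0.02 m and angle between the y axis of eraser and the y axis of block_eraser, either way round below 0.35 rad and horizontal distance between pen and block_pen below 0.015 m and z of pen in the frame of block_pen between 0.016 and 0.024 m and angle between the y axis of pen and the x axis of block_pen, either way round below 0.25 rad); the robot touches nothing.
It fails at once if the ink bottle is tipped by more than 0.6 rad (angle between ink_bottle's own z axis and vertical above 0.6 rad).
It fails at once if the ink bottle is dropped (it falls faster than 0.5 m/s with no finger on it) (linear speed of ink_bottle above 0.5 m/s and contact force between the fingers and ink_bottle below 0.05 N).
It also fails if it takes over 112 s, if anything falls off the work surface, if the arm or the gripper's body presses on something with over 40 N, if the wrist force passes 120 N, or if a joint passes its speed limit or range.

### The arm

A 7-joint arm with a two-finger parallel gripper is mounted at the origin on a cart in front of the work surface, level with it; the furniture and walls round the work are solid. World frame = base frame: x ahead of the robot, y to its left, z up, the work surface at z = 0. Lengths are in m, angles in rad, forces in N, time in s.
With the tool pointing down it reaches from about 0.425 to 0.95 m from the base axis. Payload 4.7 kg.
Tool frame: the origin (TCP) lies at the very end of the fingers, on their centre line; the grasp point (between the pads) lies 19 mm behind it (robot.grip_point_offset is the distance from the TCP to the grasp point, in m); z points along the fingers, y is the line along which they close (so a half turn about z gives the same grasp; the last joint's range is limited). The gripper opens to 85 mm and grips with 20 to 120 N. Pads are 22 mm wide; open, the fingers measure 114 mm over their backs; the gripper's body (76 mm by 85 mm) begins 54 mm behind the grasp point. The pads swing forward as they close: fully open they stand 13 mm farther back than shut.
Start: joints at [-1.294, 0.469, -0.049, 1.532, 0.024, 1.141, -0.082], TCP at [0.203, 0.644, 0.231] pointing down, gripper open.
Joint ranges: [-2.59, 2.59], [-0.33, 1.99], [-1.39, 1.29], [0.1, 2.45], [-1.04, 4.18], [0.21, 1.99], [-2.66, 2.66]. Speed limits (rad/s): [2.57, 2.57, 3.14, 3.14, 3.14, 3.14, 3.14].

### API

Orientations are given as a rotation vector (axis times angle).
In Python, from bench import status, vision, workorder, nets, robot gives the robot as it stands. The module is installed in compiled form; this text tells all that it offers.
- The arm moves only by the shell command python3 -m creep 'ROWS' [OPENING] [FORCE]. ROWS is a JSON object of lists of equal length, an entry for each row: "dp": the shift along the tool's x, y, z in m, a list of three; "angular": the turn, a rotation vector about the tool's x, y, z in degrees, a list of three. A call has exactly 5 rows; each row is the pose to reach, as a shift and turn from the pose commanded when the call began, along the tool's axes at that moment; what a row does not reach only later rows make up. A row lasts 1/10 s, in which the tool goes at most 50 mm and 8.59 degrees, less where a joint would pass 70% of its speed; a pose out of reach is approached as far as the arm can. A call with a gripper value outside its range is refused whole. OPENING is the finger opening in m, from 0 to 0.0854, set as the call begins (- or left out, the last holds). The fingers move at their own pace and stop on an object; FORCE is the grip in N (left out, the last holds). Time passes only in rows, so rows that repeat a pose let the fingers close, or fill a call up. It gives the time, the measured TCP pose, the force, the opening and the grip force at its end, in the units of the state.
- status.read_state(): the state, without advancing time (a new reading comes with each control period).
- vision.camera(name): name is "scene" or "top"; returns a dict with "pixels" (420x560x3 uint8, red, green, blue), "depth" (420x560 float32, m along the optical axis (not along the pixel's ray), 0 where there is no reading), "K" (3x3 intrinsics, pixels), "cam_to_world" (4x4, takes a point from camera to world coordinates). Camera axes: x right, y down, z forward; pixel columns grow to the right and rows downward; lengths in m; the calibration is good to about 2 mm. A picture is of the moment at which its call begins.
- workorder.sign_off(): hands the job in; it is judged then, once.
Trained networks look in the newest picture that a camera, given by its name, has taken for a name from the list of things; names that differ only in an ending like _2 or _b are one class to them, and where a whole thing is asked for, a point or a joint stands for the part that bears it (a point fixed in the world has none). Each returns a list of dicts, best first, with "confidence" (0 to 1); they miss things now and then, are a little off and sometimes report something else, mostly with a low value. They report only what shows in the picture. A call takes as long as a camera call. They do not tell look-alikes from the thing itself.
- nets.search_frame(thing, camera): "box" ([left, top, width, height] in pixels, round what is visible of it).
- nets.landmark_of(thing, camera): "centre" ([column, row] in pixels: a listed point, or the origin of a listed thing).
The state is a dict: "t": time; "joint_positions": joint angles; "joint_velocities": joint speeds; "joint_efforts": joint torques, N m; "tool_pos": TCP position; "eef_rot": TCP orientation; "wrist_force": force on the tool from outside, world axes, zero at the start; "wrist_torque": the same for the moment, N m; "finger_gap": opening from 0.0 (shut) to 1.0 (fully open); "gripper_force": force on a finger pad.
Only numpy, scipy, OpenCV 4.12 (cv2) and the standard library are available. Lean on these libraries where they do the work, as an engineer would, in place of code of your own. Each camera call takes 0.05 s, during which the arm holds its last target. There are 200 camera calls.

## Working session

There is one attempt and no reset: what is moved stays moved. The work goes in short steps, Python scripts to look and compute and a shell command to move; the robot and the scene stay as the last step left them, time stands still between calls to the robot, and variables do not carry over. Pictures are saved under pics/ and viewed, at most 14 in all, crops included, and the job is handed in when it is done.

```bash
mkdir -p pics; cat > h.py <<'E'
import numpy as np, cv2
from scipy.spatial.transform import Rotation as R
from bench import status, vision, workorder, nets, robot
def cam(n,save=None):
    c=vision.camera(n)
    if save: cv2.imwrite(f'pics/{save}.png',c['pixels'][:,:,::-1])
    return c
def world(c,u,v,d=None):
    u=np.asarray(u,float);v=np.asarray(v,float)
    if d is None: d=c['depth'][int(round(float(v))),int(round(float(u)))]
    K=c['K'];p=np.stack([(u-K[0,2])/K[0,0]*d,(v-K[1,2])/K[1,1]*d,d+0*u,1+0*u])
    return (c['cam_to_world']@p.reshape(4,-1))[:3].T
def cloud(c):
    v,u=np.mgrid[:420,:560]
    return world(c,u,v,c['depth']).reshape(420,560,3)
E
python3 - <<'E'
from h import *
s=status.read_state();print(s['t'],s['tool_pos'],s['eef_rot'],R.from_rotvec(s['eef_rot']).as_matrix().round(3).tolist())
for n in('scene','top'):
    c=cam(n,n+'0');print(n,c['K'].tolist(),c['cam_to_world'].round(3).tolist())
    for t in 'ink_bottle stamp eraser sharpener pen block_ink block_stamp block_sharpener block_eraser block_pen'.split():
        for o in nets.search_frame(t,n)[:4]:print(t,'box',np.round(o['box']),round(o['confidence'],2),end=' ')
        for o in nets.landmark_of(t,n)[:4]:
            u,v=o['centre']; print('c',round(u),round(v),round(o['confidence'],2),world(c,u,v)[0].round(3),end=' ')
        print()
E
```

```text
0.0 [0.20302233 0.64313222 0.23024941] [-4.78375420e-01 -3.10472488e+00  3.05168265e-03] [[-0.954, 0.301, -0.001], [0.301, 0.954, -0.002], [-0.0, -0.002, -1.0]]
scene [[413.191597502828, 0.0, 282.6446193862722], [0.0, 413.191597502828, 212.3086431420971], [0.0, 0.0, 1.0]] [[0.782, -0.382, 0.493, 0.023], [-0.624, -0.484, 0.614, -0.646], [0.004, -0.787, -0.617, 0.639], [0.0, 0.0, 0.0, 1.0]]
ink_bottle box [211. 171.  21.  28.] 0.93 c 223 194 0.96 [0.445 0.123 0.022] 
stamp box [308. 316.  33.  57.] 0.88 stamp box [282. 268.  16.  33.] 0.8 stamp box [289. 234.  19.  35.] 0.67 stamp box [332. 236.  23.  47.] 0.67 c 324 356 0.93 [ 0.324 -0.383  0.027] c 344 275 0.87 [ 0.486 -0.269  0.019] c 290 295 0.83 [ 0.37  -0.24   0.015] c 297 260 0.79 [ 0.443 -0.173  0.016] 
eraser box [247. 221.  21.  10.] 0.5 eraser box [146. 178.  47.   4.] 0.5 c 338 219 0.61 [ 0.609 -0.127  0.014] c 253 227 0.59 [ 0.44  -0.017  0.006] 
sharpener box [300. 306.  13.  22.] 0.78 c 306 320 0.73 [ 0.351 -0.308  0.023] 
pen box [148. 176.  44.   7.] 0.57 c 168 183 0.44 [ 0.369  0.288 -0.   ] 
block_ink box [292. 230. 
[... 1195 characters left out ...]
 270 225 0.57 [ 0.437 -0.012  0.014] 
sharpener box [369. 244.  13.  15.] 0.65 c 376 249 0.45 [ 0.364 -0.298  0.015] 
pen box [132. 235.  46.  34.] 0.48 pen box [237. 144.  27.  32.] 0.36 c 152 252 0.49 [0.373 0.306 0.009] 
block_ink box [296. 147.  28.  32.] 0.88 c 308 161 0.56 [ 0.616 -0.122  0.02 ] c 209 221 0.27 [0.445 0.146 0.062] 
block_stamp box [267. 147.  28.  29.] 0.64 c 282 162 0.76 [ 0.616 -0.05   0.018] 
block_sharpener box [176. 140.  32.  32.] 0.65 c 194 158 0.81 [0.631 0.196 0.019] 
block_eraser box [234. 146.  31.  26.] 0.82 c 251 162 0.63 [0.614 0.035 0.026] 
block_pen box [208. 146.  28.  27.] 0.82 block_pen box [318. 210.  16.  18.] 0.59 c 223 159 0.75 [0.628 0.114 0.019]
```

```bash
python3 - <<'E'
import cv2
a=cv2.imread('pics/scene0.png')[140:390,130:380];cv2.imwrite('pics/s0z.png',cv2.resize(a,(600,600),interpolation=3))
a=cv2.imread('pics/top0.png')[120:300,120:440];cv2.imwrite('pics/t0z.png',cv2.resize(a,(800,450),interpolation=3))
E
```

```text
(no output)
```

View pics/s0z.png

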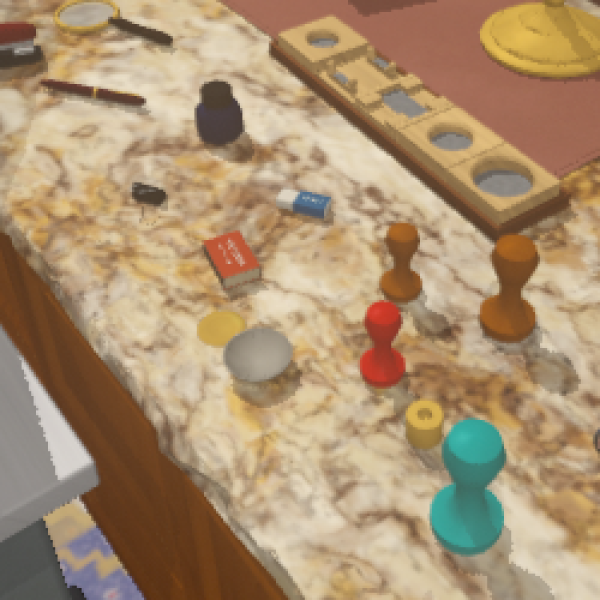

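View pics/t0z.png

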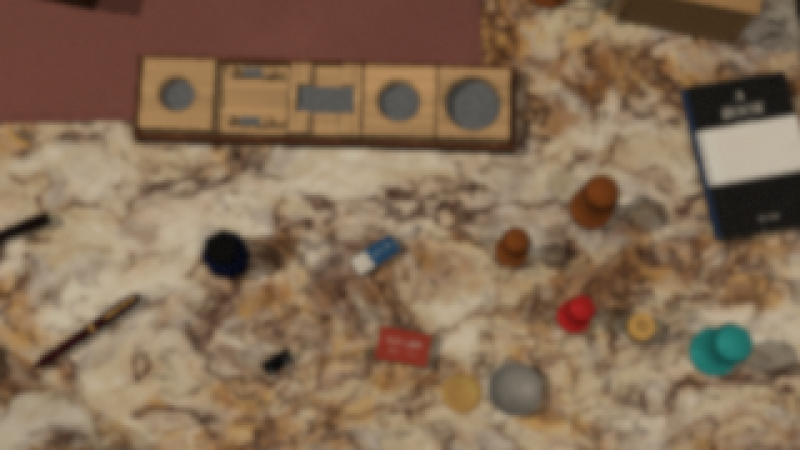

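The four stamps in the scene picture are brown small (297,260), brown large (344,275), red (290,295) and turquoise (324,356). The small brown one fits, because it is not red or turquoise and is the smaller of the two browns. Next I'll measure from both clouds and confirm with a crop.

```bash
python3 - <<'E'
from h import *
C={n:cam(n) for n in('scene','top')}
P={n:cloud(c) for n,c in C.items()}
for n,p in P.items():
    m=(abs(p[...,0]-.45)<.1)&(abs(p[...,1])<.2)&(abs(p[...,2])<.004);print(n,'table z',np.median(p[m][:,2]).round(4))
def obj(name,xy,r,lo,hi):
    for n,p in P.items():
        m=(np.hypot(p[...,0]-xy[0],p[...,1]-xy[1])<r)&(p[...,2]>lo)&(p[...,2]<hi)
        q=p[m]
        if len(q)<4: print(name,n,len(q));continue
        rc=cv2.minAreaRect((q[:,:2]*1000).astype(np.float32))
        print(name,n,len(q),'mean',q.mean(0).round(4),'ztop',np.percentile(q[:,2],[50,98]).round(4),'rect',np.round(rc[0]),np.round(rc[1]),round(rc[2],1))
obj('bottle cap',(.45,.145),.05,.05,.07)
obj('bottle all',(.45,.145),.05,.006,.07)
obj('stamp top',(.435,-.155),.045,.055,.08)
obj('stamp foot',(.435,-.155),.045,.006,.022)
obj('big stamp top',(.486,-.25),.05,.06,.13)
obj('red',(.37,-.22),.05,.05,.13)
obj('turq',(.325,-.37),.05,.05,.13)
obj('eraser',(.44,-.013),.045,.007,.03)
obj('sharp',(.357,-.303),.03,.019,.035)
obj('pen',(.371,.297),.09,.007,.03)
for n,p in P.items():
    m=(abs(p[...,0]-.625)<.09)&(abs(p[...,1]-.035)<.26)&(p[...,2]>.0255)&(p[...,2]<.034);q=p[m]
    rc=cv2.minAreaRect((q[:,:2]*1000).astype(np.float32));print('tray top',n,len(q),np.median(q[:,2]).round(4),rc)
    # felt wells : grey pixels in tray
    hsv=cv2.cvtColor(C[n]['pixels'],cv2.COLOR_RGB2HSV)
    m=(abs(p[...,0]-.625)<.06)&(abs(p[...,1]-.035)<.22)&(hsv[...,1]<70)
    k,l,st,ce=cv2.connectedComponentsWithStats(m.astype(np.uint8))
    for i in range(1,k):
        if st[i,4]>12: q=p[l==i];print(' felt',st[i,4],q.mean(0).round(4),((q.max(0)+q.min(0))/2).round(4))
a=C['scene']['pixels'][220:310,270:380,::-1];cv2.imwrite('pics/stampz.png',cv2.resize(a,(660,540),interpolation=2))
E
```

```text
scene table z -0.0014
top table z -0.0006
bottle cap scene 104 mean [0.4505 0.1434 0.0569] ztop [0.0579 0.06  ] rect [451. 145.] [32. 33.] 40.7
bottle cap top 136 mean [0.4497 0.1478 0.0581] ztop [0.0579 0.0641] rect [450. 147.] [34. 32.] 43.0
bottle all scene 404 mean [0.4465 0.1364 0.0353] ztop [0.0351 0.0596] rect [450. 142.] [40. 49.] 69.3
bottle all top 304 mean [0.4461 0.1449 0.0427] ztop [0.0392 0.063 ] rect [461. 138.] [64. 75.] 84.2
stamp top scene 163 mean [ 0.4464 -0.1678  0.0682] ztop [0.0697 0.0752] rect [ 448. -166.] [25. 29.] 50.1
stamp top top 104 mean [ 0.4466 -0.1613  0.0706] ztop [0.0719 0.0771] rect [ 447. -163.] [29. 27.] 86.2
stamp foot scene 167 mean [ 0.4459 -0.1687  0.0133] ztop [0.0125 0.0214] rect [ 448. -166.] [34. 38.] 42.5
stamp foot top 83 mean [ 0.4411 -0.1589  0.0123] ztop [0.0115 0.0202] rect [ 446. -151.] [63. 57.] 47.6
big stamp top scene 343 mean [ 0.4891 -0.2587  0.0856] ztop [0.0887 0.0972] rect [ 494. -255.] [36. 36.] 71.7
big stamp top top 181 mean [ 0.491  -0.2499  0.0908] ztop [0.092  0.0996] rect [ 493. -251.] [37. 36.] 3.9
red scene 210 me
[... 1587 characters left out ...]
0.03 ((620.2230834960938, 39.612823486328125), (409.0927429199219, 90.93517303466797), 86.4972915649414)
 felt 17 [0.6545 0.1189 0.0268] [0.6542 0.118  0.0271]
 felt 110 [0.6338 0.2035 0.0189] [0.6344 0.2043 0.0193]
 felt 304 [ 0.615  -0.1255  0.015 ] [ 0.6146 -0.1248  0.0163]
 felt 202 [0.6231 0.0385 0.0228] [0.6229 0.0394 0.0234]
 felt 165 [ 0.619  -0.0431  0.0192] [ 0.6191 -0.0424  0.0196]
 felt 19 [0.5991 0.1229 0.0271] [0.5993 0.1236 0.0264]
 felt 22 [5.775e-01 1.840e-01 4.000e-04] [0.5761 0.1832 0.0006]
 felt 62 [ 0.5704  0.08   -0.0009] [0.5704 0.0784 0.0013]
 felt 45 [ 5.688e-01  1.150e-02 -2.000e-04] [0.5692 0.0108 0.0009]
 felt 32 [ 0.5666 -0.0553 -0.0006] [ 0.5674 -0.0577 -0.0013]
```

View pics/stampz.png

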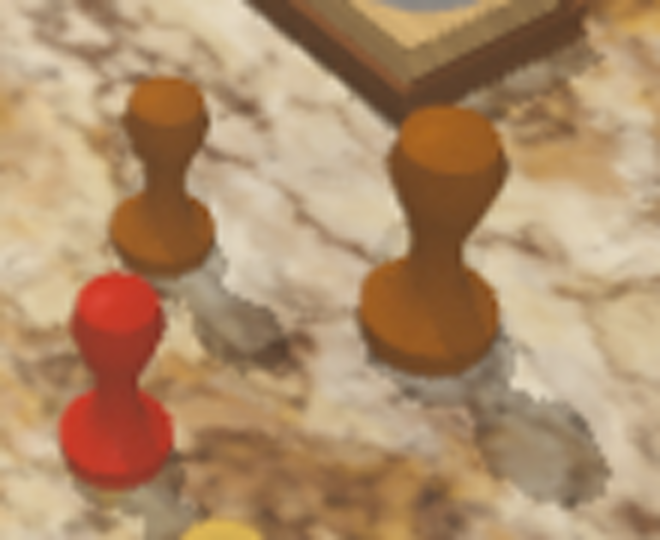

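Small brown stamp confirmed: it stands 75 mm tall against 97 mm for the other, so its place is (0.4475,-0.1645). Next I'll check for tall obstacles and work out the first moves, to the pen.

```bash
cat >> h.py <<'E'
def go(*T):
    """per target (x,y,z,phi deg or None): total dp (mm) in tool axes and turn about tool z (deg), chained"""
    s=status.read_state();p=np.array(s['tool_pos']);M=R.from_rotvec(s['eef_rot']).as_matrix()
    print('t',round(s['t'],2),'p',p.round(4),'phi',round(np.degrees(np.arctan2(M[1,1],M[0,1])),2),'tilt',M[:2,2].round(4),'gap',round(s['finger_gap'],3),'F',np.round(s['wrist_force'],1),'g',np.round(s['gripper_force'],1))
    for x,y,z,f in T:
        d=M.T@(np.array([x,y,z])-p); ph=np.degrees(np.arctan2(M[1,1],M[0,1])); tz=0
        if f is not None:
            tz=-(f-ph)
            N=R.from_euler('z',f,degrees=True).as_matrix()@np.array([[0,1,0],[1,0,0],[0,0,-1]])@np.diag([1,1,1])
            N=np.column_stack([[-np.sin(np.radians(f)),np.cos(np.radians(f)),0],[np.cos(np.radians(f)),np.sin(np.radians(f)),0],[0,0,-1]])
            rv=np.degrees(R.from_matrix(M.T@N).as_rotvec())
        else: N=M;rv=np.zeros(3)
        print(' ->',(x,y,z,f),'dp mm',(d*1000).round(1),'turn',rv.round(2));p=np.array([x,y,z]);M=N
E
python3 - <<'E'
from h import *
for n in('scene','top'):
    p=cloud(cam(n)).reshape(-1,3)
    q=p[(p[:,2]>.11)&(p[:,0]>.2)&(p[:,0]<1.1)&(abs(p[:,1])<.7)]
    H,a,b=np.histogram2d(q[:,0],q[:,1],bins=[np.arange(.2,1.15,.1),np.arange(-.7,.75,.1)])
    print(n);print(H.astype(int))
    for i,j in zip(*np.where(H>15)):
        k=(q[:,0]>=a[i])&(q[:,0]<a[i+1])&(q[:,1]>=b[j])&(q[:,1]<b[j+1]);print(a[i].round(1),b[j].round(1),q[k][:,2].min().round(2),q[k][:,2].max().round(2),end='; ')
go((.374,.295,.12,32.4),(.374,.295,.003,None),(.374,.295,.12,None),(.627,.120,.12,86.5),(.627,.120,.030,None))
E
```

```text
scene
[[   0    0    0    0    0    0    0    0    0    0    0    0   23  728]
 [   0    0    0    0    0    0    0    0    0    0    0    0    0    0]
 [   0    0    0    0    0    0    0    0    0    0    0    0    0    0]
 [   0    0    0    0    0    0    0    0    0    0    0    0    0    0]
 [   0    0    0    0    0    0    0    0    0    0    0    0    0    0]
 [   0    0    0    0    0    0   29    0    0    0    0    0    0    0]
 [   0    0    0    0    0 1387 1618 1404  260    0    0    0    0    0]
 [   0    0    0    0    0  135   25  185   76    0    0    0    0    0]
 [   0    0    0    0    0    0    0    0    0    0    0    0    0    0]]
0.2 0.5 0.25 0.4; 0.2 0.6 0.24 0.43; 0.7 -0.1 0.3 0.33; 0.8 -0.2 0.29 0.39; 0.8 -0.1 0.29 0.39; 0.8 -0.0 0.11 0.39; 0.8 0.1 0.3 0.38; 0.9 -0.2 0.31 0.38; 0.9 -0.1 0.39 0.39; 0.9 -0.0 0.25 0.39; 0.9 0.1 0.36 0.39; top
[[   0    0    0    0    0    0    0    0    0    0    0    0    0    0]
 [   0    0    0    0    0    0    0    0    0    0    0    0    0    0]
 [   0    0    0    0    0    0    0    0    0    0    0    0    0    0]

[... 324 characters left out ...]
   0    0    0    0    0    0    0    0]
 [   0    0    0    0    0    0    0    0    0    0    0    0    0    0]]
0.7 -0.1 0.3 0.34; 0.8 -0.2 0.3 0.39; 0.8 -0.1 0.3 0.39; 0.8 -0.0 0.11 0.39; 0.8 0.1 0.3 0.37; t 2.3 p [0.2031 0.6437 0.2313] phi 72.48 tilt [-0.0001  0.0001] gap 1.0 F [-0.8  0.2 -0.1] g 0.0
 -> (0.374, 0.295, 0.12, 32.4) dp mm [-267.9 -281.2  111.3] turn [ 0.000e+00 -1.000e-02  4.008e+01]
 -> (0.374, 0.295, 0.003, None) dp mm [  0.   0. 117.] turn [0. 0. 0.]
 -> (0.374, 0.295, 0.12, None) dp mm [   0.    0. -117.] turn [0. 0. 0.]
 -> (0.627, 0.12, 0.12, 86.5) dp mm [-283.3  119.8    0. ] turn [  0.    0.  -54.1]
 -> (0.627, 0.12, 0.03, None) dp mm [ 0.  0. 90.] turn [0. 0. 0.]
```

```bash
python3 -m creep '{"dp":[[-0.032,-0.0336,0.0132],[-0.064,-0.0672,0.0264],[-0.096,-0.1008,0.0396],[-0.128,-0.1344,0.0528],[-0.16,-0.168,0.066]],"angular":[[0,0,0],[0,0,0],[0,0,0],[0,0,0],[0,0,0]]}' 0.05 30
python3 -m creep '{"dp":[[-0.0216,-0.0226,0.009],[-0.0432,-0.0452,0.018],[-0.0648,-0.0678,0.027],[-0.0864,-0.0904,0.036],[-0.108,-0.113,0.045]],"angular":[[0,0,8],[0,0,16],[0,0,24],[0,0,32],[0,0,40.1]]}'
python3 - <<'E'
from h import *
c=cam('top')
p=cloud(c);m=(np.hypot(p[...,0]-.37,p[...,1]-.3)<.09)&(p[...,2]>.006)&(p[...,2]<.02)
go((.374,.295,.003,32.4))
E
```

```text
t: 2.8
tool_pos: [0.3059, 0.4337, 0.1651]
eef_rot: [0.478, 3.105, 0.001]
wrist_force: [0.8, 0.1, -1.1]
finger_gap: 0.583
gripper_force: 0.0
t: 3.3
tool_pos: [0.3748, 0.2941, 0.1203]
eef_rot: [1.522, 2.748, 0.002]
wrist_force: [0.3, -0.1, 0.5]
finger_gap: 0.584
gripper_force: 0.0
t 3.35 p [0.3764 0.2879 0.1189] phi 31.41 tilt [-0.0005 -0.0048] gap 0.585 F [ 0.9 -4.6 -1.3] g 0.0
 -> (0.374, 0.295, 0.003, 32.4) dp mm [  7.7   2.  115.9] turn [-0.17  0.22 -0.99]
```

```bash
python3 -m creep '{"dp":[[0,0,0.04],[0,0,0.08],[0,0,0.10],[0,0,0.113],[0,0,0.117]],"angular":[[0,0,0],[0,0,0],[0,0,0],[0,0,0],[0,0,0]]}'
python3 -m creep '{"dp":[[0,0,0],[0,0,0],[0,0,0],[0,0,0],[0,0,0]],"angular":[[0,0,0],[0,0,0],[0,0,0],[0,0,0],[0,0,0]]}' 0 30
python3 - <<'E'
from h import *
go((.374,.295,.12,32.4))
c=cam('scene','a1');a=c['pixels'][120:220,110:250,::-1];cv2.imwrite('pics/a1z.png',cv2.resize(a,(700,500)))
E
```

```text
t: 3.85
tool_pos: [0.3739, 0.295, 0.0024]
eef_rot: [-1.513, -2.753, 0.002]
wrist_force: [0.3, -0.0, -0.1]
finger_gap: 0.581
gripper_force: 0.0
t: 4.35
tool_pos: [0.375, 0.2958, 0.0045]
eef_rot: [1.514, 2.752, 0.004]
wrist_force: [-1.1, -0.8, 7.2]
finger_gap: 0.14
gripper_force: 31.3
t 4.35 p [0.375  0.2958 0.0045] phi 32.38 tilt [0.0018 0.002 ] gap 0.14 F [-1.1 -0.8  7.2] g 31.3
 -> (0.374, 0.295, 0.12, 32.4) dp mm [-1.000e-01 -1.000e+00 -1.155e+02] turn [ 0.15 -0.04 -0.02]
```

View pics/a1z.png

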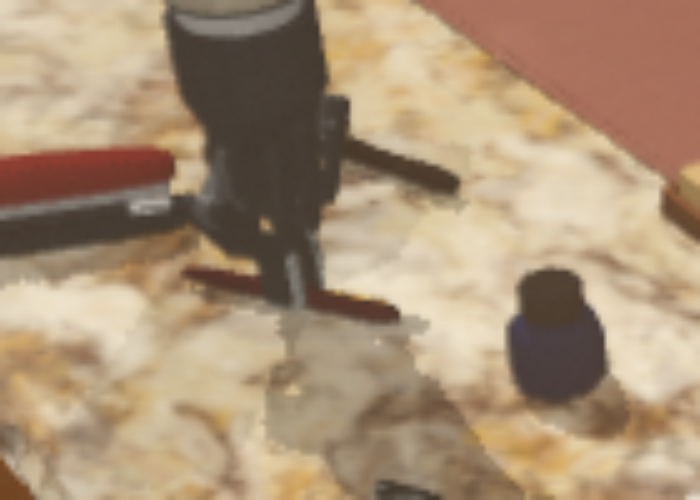

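Gripped at its middle: the pen runs from (185,270) to (398,312) in the crop, with the fingers at about (292,292). Now I'll lift it and carry it to the pen rest.

```bash
python3 -m creep '{"dp":[[0,0,-0.01],[0,0,-0.035],[0,0,-0.07],[0,0,-0.10],[0,0,-0.117]],"angular":[[0,0,0],[0,0,0],[0,0,0],[0,0,0],[0,0,0]]}'
python3 -m creep '{"dp":[[-0.03,0.0127,0],[-0.07,0.0296,0],[-0.11,0.0466,0],[-0.15,0.0635,0],[-0.189,0.08,0]],"angular":[[0,0,-5],[0,0,-10],[0,0,-16],[0,0,-22],[0,0,-27]]}'
python3 -m creep '{"dp":[[-0.035,-0.0025,0],[-0.067,-0.0048,0],[-0.09,-0.0064,0],[-0.1021,-0.0073,0],[-0.1021,-0.0073,0]],"angular":[[0,0,-7],[0,0,-14],[0,0,-21],[0,0,-27.1],[0,0,-27.1]]}'
python3 -m creep '{"dp":[[0,0,0],[0,0,0],[0,0,0],[0,0,0.02],[0,0,0.04]],"angular":[[0,0,0],[0,0,0],[0,0,0],[0,0,0],[0,0,0]]}'
python3 - <<'E'
from h import *
go((.627,.12,.03,86.5))
for n in('scene','top'):
    p=cloud(cam(n,'b_'+n));z=status.read_state()['tool_pos'][2]
    m=(abs(p[...,0]-.627)<.1)&(abs(p[...,1]-.12)<.05)&(p[...,2]>z-.008)&(p[...,2]<z+.018);q=p[m];rc=cv2.minAreaRect((q[:,:2]*1000).astype(np.float32));print(n,len(q),rc,q.min(0),q.max(0))
a=cv2.imread('pics/b_scene.png')[100:220,220:360];cv2.imwrite('pics/bz.png',cv2.resize(a,(700,600)))
E
```

```text
t: 4.9
tool_pos: [0.3749, 0.2956, 0.1233]
eef_rot: [1.514, 2.752, 0.006]
wrist_force: [0.3, 0.8, 0.4]
finger_gap: 0.136
gripper_force: 30.5
t: 5.4
tool_pos: [0.544, 0.177, 0.1211]
eef_rot: [0.824, 3.031, 0.001]
wrist_force: [0.2, 0.8, -0.4]
finger_gap: 0.145
gripper_force: 30.5
t: 5.9
tool_pos: [0.6282, 0.1177, 0.1207]
eef_rot: [0.102, 3.139, -0.001]
wrist_force: [-0.5, -0.5, -0.5]
finger_gap: 0.141
gripper_force: 30.5
t: 6.4
tool_pos: [0.6271, 0.121, 0.0807]
eef_rot: [0.095, 3.138, 0.001]
wrist_force: [-1.0, 0.3, -0.3]
finger_gap: 0.143
gripper_force: 30.5
t 6.4 p [0.6271 0.121  0.0807] phi 86.52 tilt [0.0018 0.0007] gap 0.143 F [-1.   0.3 -0.3] g 30.5
 -> (0.627, 0.12, 0.03, 86.5) dp mm [ 0.2 -1.1 50.7] turn [0.04 0.1  0.02]
scene 203 ((620.9117431640625, 115.90052795410156), (32.756927490234375, 131.3621368408203), 77.42926025390625) [0.55543925 0.09950135 0.07673215] [0.68809022 0.13321989 0.09468469]Traceback (most recent call last):
  File "<stdin>", line 5, in <module>
    return umr_minimum(a, axis, None, out, keepdims, initial, where)
ValueError: zero-size array to reduction operation minimum which has no identity
```

```bash
python3 -m creep '{"dp":[[-0.004,0,0.01],[-0.004,0,0.025],[-0.004,0,0.04],[-0.004,0,0.047],[-0.004,0,0.049]],"angular":[[0,0,0],[0,0,0],[0,0,0],[0,0,0],[0,0,0]]}'
python3 - <<'E'
from h import *
go((.627,.12,.03,86.5))
c=cam('scene');a=c['pixels'][100:220,220:360,::-1];cv2.imwrite('pics/bz.png',cv2.resize(a,(700,600)))
E
```

```text
t: 7.0
tool_pos: [0.6299, 0.1196, 0.0305]
eef_rot: [-0.097, -3.137, 0.001]
wrist_force: [-5.4, 0.4, 11.0]
finger_gap: 0.145
gripper_force: 31.8
t 7.0 p [0.6299 0.1196 0.0305] phi 86.47 tilt [-0.0033 -0.0006] gap 0.145 F [-5.4  0.4 11. ] g 31.8
 -> (0.627, 0.12, 0.03, 86.5) dp mm [3.  0.2 0.5] turn [-0.04 -0.19 -0.03]
```

View pics/bz.png

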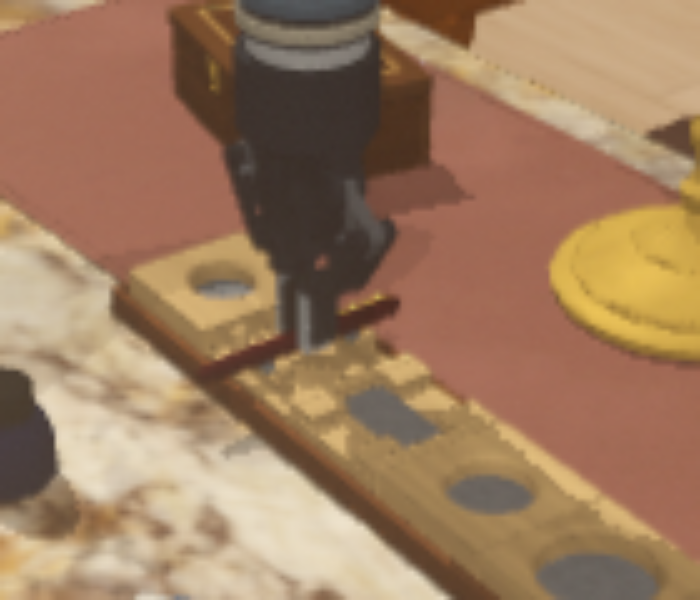

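Pen is across both cradles. It spans (205,375) to (398,303) in the crop, and the seats take 11 N. Releasing, then on to the bottle.

```bash
python3 -m creep '{"dp":[[0,0,0],[0,0,0],[0,0,0],[0,0,-0.01],[0,0,-0.03]],"angular":[[0,0,0],[0,0,0],[0,0,0],[0,0,0],[0,0,0]]}' 0.038
python3 -m creep '{"dp":[[0,0,-0.03],[0,0,-0.06],[0.03,0.003,-0.085],[0.07,0.006,-0.085],[0.11,0.009,-0.085]],"angular":[[0,0,0],[0,0,0],[0,0,0],[0,0,0],[0,0,0]]}'
python3 -m creep '{"dp":[[0.03,0.0025,0],[0.055,0.005,0],[0.0717,0.0059,0],[0.0717,0.0059,0],[0.0717,0.0059,0]],"angular":[[0,0,0],[0,0,0],[0,0,0],[0,0,0],[0,0,0]]}' 0.0854
python3 - <<'E'
from h import *
go((.4505,.146,.015,86.5))
p=cloud(cam('top'));
for n in('top','scene'):
    p=cloud(cam(n))
    for zl,zh in((.032,.046),):
        m=(abs(p[...,0]-.625)<.09)&(abs(p[...,1]-.12)<.035)&(p[...,2]>zl+.003)&(p[...,2]<zh);q=p[m]
        if len(q)>5: print(n,len(q),cv2.minAreaRect((q[:,:2]*1000).astype(np.float32)),np.median(q[:,2]))
    m=(np.hypot(p[...,0]-.45,p[...,1]-.146)<.03)&(p[...,2]>.05)&(p[...,2]<.064);q=p[m];print(n,'cap',len(q),len(q)>4 and q.mean(0))
E
```

```text
t: 7.55
tool_pos: [0.6299, 0.1195, 0.0606]
eef_rot: [-0.096, -3.137, 0.001]
wrist_force: [-0.9, 0.6, 0.5]
finger_gap: 0.447
gripper_force: 0.0
t: 8.05
tool_pos: [0.5215, 0.1358, 0.1481]
eef_rot: [0.097, 3.137, 0.002]
wrist_force: [-0.5, 1.0, -0.4]
finger_gap: 0.447
gripper_force: 0.0
t: 8.55
tool_pos: [0.4515, 0.1459, 0.1472]
eef_rot: [0.096, 3.138, 0.001]
wrist_force: [0.3, -0.7, 0.9]
finger_gap: 0.999
gripper_force: 0.0
t 8.55 p [0.4515 0.1459 0.1472] phi 86.49 tilt [0.0021 0.0008] gap 0.999 F [ 0.3 -0.7  0.9] g 0.0
 -> (0.4505, 0.146, 0.015, 86.5) dp mm [ 1.300e+00 -1.000e-01  1.322e+02] turn [ 0.05  0.12 -0.01]
top 202 ((622.07470703125, 120.31810760498047), (50.35623550415039, 132.69322204589844), 84.37715148925781) 0.03868475581683217
top cap 0 False
scene 151 ((623.5169067382812, 118.50436401367188), (51.206336975097656, 129.1517791748047), 87.94486236572266) 0.03752003724994235
scene cap 104 [0.4506715  0.14366414 0.05672758]
```

```bash
python3 -m creep '{"dp":[[0.001,0,0.03],[0.001,0,0.065],[0.001,0,0.10],[0.001,0,0.122],[0.001,0,0.131]],"angular":[[0,0,0],[0,0,0],[0,0,0],[0,0,0],[0,0,0]]}'
python3 -m creep '{"dp":[[0,0,0],[0,0,0],[0,0,0],[0,0,0],[0,0,0]],"angular":[[0,0,0],[0,0,0],[0,0,0],[0,0,0],[0,0,0]]}' 0.03 35
python3 - <<'E'
from h import *
go((.4505,.146,.075,86.5),(.612,-.1257,.075,None),(.612,-.1257,.03,None))
c=cam('scene');a=c['pixels'][130:220,170:275,::-1];cv2.imwrite('pics/cz.png',cv2.resize(a,(700,600)))
E
```

```text
t: 9.2
tool_pos: [0.4491, 0.1451, 0.0131]
eef_rot: [-0.098, -3.137, 0.003]
wrist_force: [0.1, 0.2, 0.1]
finger_gap: 1.002
gripper_force: 0.0
t: 9.7
tool_pos: [0.451, 0.1465, 0.0169]
eef_rot: [0.097, 3.137, 0.003]
wrist_force: [-0.5, 0.7, 8.0]
finger_gap: 0.572
gripper_force: 36.2
t 9.7 p [0.451  0.1465 0.0169] phi 86.48 tilt [0.0033 0.0015] gap 0.572 F [-0.5  0.7  8. ] g 36.2
 -> (0.4505, 0.146, 0.075, 86.5) dp mm [  0.3  -0.4 -58.1] turn [ 0.1   0.18 -0.02]
 -> (0.612, -0.1257, 0.075, None) dp mm [-177.8 -261.3    0. ] turn [0. 0. 0.]
 -> (0.612, -0.1257, 0.03, None) dp mm [ 0.  0. 45.] turn [0. 0. 0.]
```

View pics/cz.png

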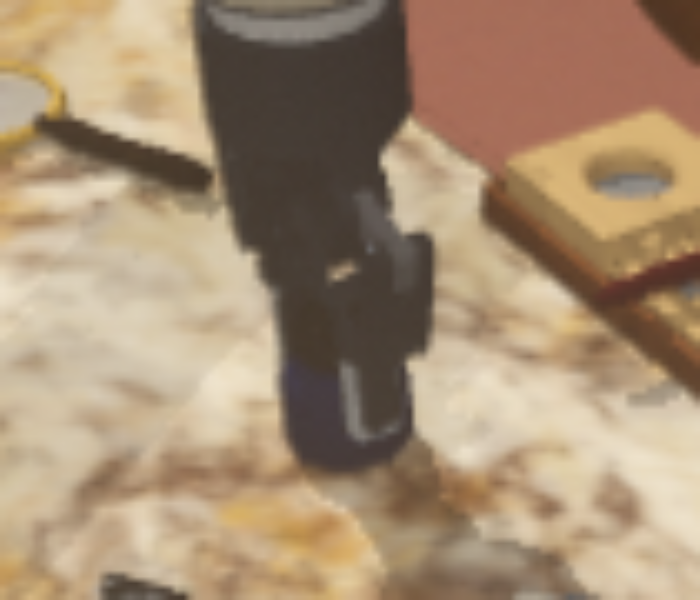

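```bash
python3 - <<'E'
from h import *
c=cam('scene');p=cloud(c)
for u in(224,226,228):print(u,[(v,*(p[v,u]*1000).round().astype(int)) for v in range(184,206,2)])
E
```

```text
224 [(184, np.int64(434), np.int64(94), np.int64(71)), (186, np.int64(442), np.int64(108), np.int64(55)), (188, np.int64(442), np.int64(109), np.int64(48)), (190, np.int64(443), np.int64(112), np.int64(40)), (192, np.int64(442), np.int64(112), np.int64(34)), (194, np.int64(441), np.int64(112), np.int64(28)), (196, np.int64(447), np.int64(123), np.int64(13)), (198, np.int64(446), np.int64(122), np.int64(8)), (200, np.int64(447), np.int64(126), np.int64(-1)), (202, np.int64(442), np.int64(117), np.int64(0)), (204, np.int64(437), np.int64(109), np.int64(0))]
226 [(184, np.int64(437), np.int64(89), np.int64(73)), (186, np.int64(448), np.int64(110), np.int64(51)), (188, np.int64(448), np.int64(111), np.int64(44)), (190, np.int64(446), np.int64(109), np.int64(40)), (192, np.int64(446), np.int64(109), np.int64(34)), (194, np.int64(445), np.int64(108), np.int64(29)), (196, np.int64(452), np.int64(122), np.int64(12)), (198, np.int64(451), np.int64(122), np.int64(6)), (200, np.int64(448), np.int64(117), np.int64(3)), (202, np.int64(448), np.int64(117), np.int64(-3)), (204, np.int64(441), np.int64(106), np.int64(0))]
228 [(184, np.int64(443), np.int64(90), np.int64(70)), (186, np.int64(452), np.int64(107), np.int64(51)), (188, np.int64(452), np.int64(107), np.int64(45)), (190, np.int64(452), np.int64(109), np.int64(37)), (192, np.int64(451), np.int64(108), np.int64(33)), (194, np.int64(454), np.int64(114), np.int64(22)), (196, np.int64(457), np.int64(120), np.int64(10)), (198, np.int64(456), np.int64(119), np.int64(5)), (200, np.int64(455), np.int64(119), np.int64(-1)), (202, np.int64(451), np.int64(112), np.int64(-1)), (204, np.int64(444), np.int64(100), np.int64(2))]
```

Finger ends are about 23 mm above the bottle's underside, so they clear the block when it is seated. Carrying the bottle to its well.

```bash
python3 -m creep '{"dp":[[0,0,-0.008],[0,0,-0.022],[0,0,-0.042],[0,0,-0.058],[0,0,-0.065]],"angular":[[0,0,0],[0,0,0],[0,0,0],[0,0,0],[0,0,0]]}'
python3 -m creep '{"dp":[[-0.01,-0.0147,0],[-0.03,-0.044,0],[-0.052,-0.0765,0],[-0.074,-0.109,0],[-0.096,-0.141,0]],"angular":[[0,0,0],[0,0,0],[0,0,0],[0,0,0],[0,0,0]]}'
python3 -m creep '{"dp":[[-0.022,-0.032,0],[-0.044,-0.0645,0],[-0.064,-0.094,0],[-0.077,-0.113,0],[-0.0818,-0.1203,0]],"angular":[[0,0,0],[0,0,0],[0,0,0],[0,0,0],[0,0,0]]}'
python3 -m creep '{"dp":[[0,0,0],[0,0,0],[0,0,0],[0,0,0.004],[0,0,0.01]],"angular":[[0,0,0],[0,0,0],[0,0,0],[0,0,0],[0,0,0]]}'
python3 - <<'E'
from h import *
go((.612,-.1257,.03,86.5))
c=cam('scene');a=c['pixels'][150:255,280:402,::-1];cv2.imwrite('pics/dz.png',cv2.resize(a,(697,600)))
p=cloud(c);q=p[(abs(p[...,0]-.612)<.045)&(abs(p[...,1]+.126)<.045)&(abs(p[...,2]-.03)<.004)]
for n in('top',):
    p=cloud(cam(n));hsv=cv2.cvtColor(c['pixels'],cv2.COLOR_RGB2HSV)
E
```

```text
t: 10.3
tool_pos: [0.4504, 0.1461, 0.0822]
eef_rot: [0.097, 3.137, 0.002]
wrist_force: [0.1, 0.0, -1.5]
finger_gap: 0.569
gripper_force: 36.5
t: 10.8
tool_pos: [0.537, -0.0022, 0.0802]
eef_rot: [-0.096, -3.14, -0.0]
wrist_force: [0.7, 1.0, -0.4]
finger_gap: 0.57
gripper_force: 36.5
t: 11.3
tool_pos: [0.6114, -0.1291, 0.08]
eef_rot: [0.103, 3.14, -0.002]
wrist_force: [-1.2, 0.1, -0.6]
finger_gap: 0.569
gripper_force: 36.5
t: 11.8
tool_pos: [0.6111, -0.1249, 0.0703]
eef_rot: [0.094, 3.139, 0.001]
wrist_force: [0.3, 0.2, -0.5]
finger_gap: 0.567
gripper_force: 36.5
t 11.8 p [ 0.6111 -0.1249  0.0703] phi 86.55 tilt [0.0007 0.0003] gap 0.567 F [ 0.3  0.2 -0.5] g 36.5
 -> (0.612, -0.1257, 0.03, 86.5) dp mm [-0.9 -0.8 40.3] turn [0.02 0.04 0.05]
```

View pics/dz.png

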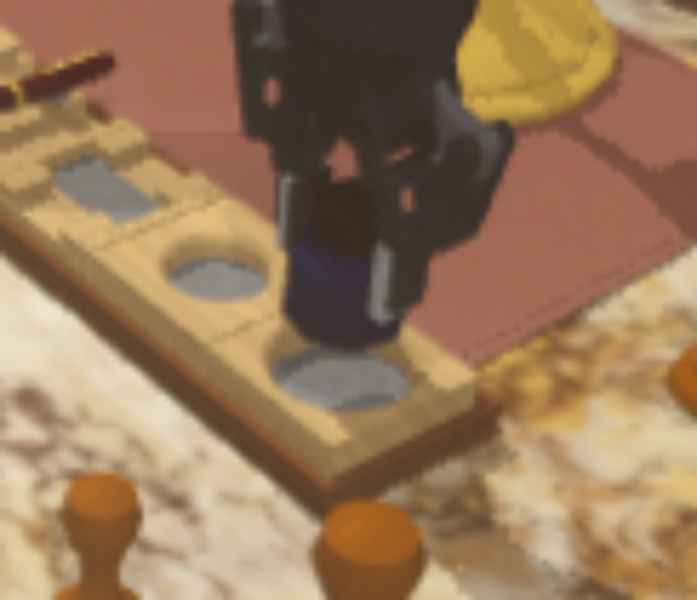

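```bash
python3 -m creep '{"dp":[[0,0,0.008],[0,0,0.017],[0,0,0.026],[0,0,0.033],[0,0,0.038]],"angular":[[0,0,0],[0,0,0],[0,0,0],[0,0,0],[0,0,0]]}'
python3 -m creep '{"dp":[[0,0,0],[0,0,0.001],[0,0,0.002],[0,0,0.002],[0,0,0.002]],"angular":[[0,0,0],[0,0,0],[0,0,0],[0,0,0],[0,0,0]]}'
```

```text
t: 12.4
tool_pos: [0.6106, -0.1258, 0.0311]
eef_rot: [-0.097, -3.139, -0.0]
wrist_force: [0.2, 0.6, -0.6]
finger_gap: 0.572
gripper_force: 36.5
t: 12.9
tool_pos: [0.6113, -0.126, 0.031]
eef_rot: [0.097, 3.139, 0.0]
wrist_force: [-1.5, -0.7, 5.5]
finger_gap: 0.569
gripper_force: 36.9
```

```bash
python3 -m creep '{"dp":[[0,0,0],[0,0,0],[0,0,0],[0,0,-0.01],[0,0,-0.03]],"angular":[[0,0,0],[0,0,0],[0,0,0],[0,0,0],[0,0,0]]}' 0.07
python3 -m creep '{"dp":[[0,0,-0.03],[0,0,-0.065],[0.02,-0.006,-0.075],[0.06,-0.018,-0.075],[0.1018,-0.0308,-0.075]],"angular":[[0,0,0],[0,0,0],[0,0,0],[0,0,0],[0,0,0]]}'
python3 -m creep '{"dp":[[0.03,-0.009,0],[0.05,-0.015,0],[0.06,-0.018,0],[0.06,-0.018,0],[0.06,-0.018,0]],"angular":[[0,0,0],[0,0,0],[0,0,0],[0,0,0],[0,0,0]]}' 0.06
python3 - <<'E'
from h import *
go((.4475,-.1645,.031,86.5))
for n in('top','scene'):
    p=cloud(cam(n))
    m=(np.hypot(p[...,0]-.612,p[...,1]+.126)<.04)&(p[...,2]>.06)&(p[...,2]<.08);q=p[m];print(n,'cap',len(q),np.round(cv2.minAreaRect((q[:,:2]*1000).astype(np.float32))[0]),np.percentile(q[:,2],[20,50,95]).round(4))
E
```

```text
t: 13.4
tool_pos: [0.6098, -0.1256, 0.0595]
eef_rot: [-0.096, -3.137, -0.001]
wrist_force: [0.1, -0.6, -0.0]
finger_gap: 0.819
gripper_force: 0.0
t: 13.9
tool_pos: [0.5074, -0.1504, 0.1365]
eef_rot: [0.094, 3.138, -0.001]
wrist_force: [0.3, -1.7, -0.7]
finger_gap: 0.819
gripper_force: 0.0
t: 14.4
tool_pos: [0.448, -0.1644, 0.1358]
eef_rot: [0.095, 3.138, -0.0]
wrist_force: [0.1, -0.5, -0.5]
finger_gap: 0.701
gripper_force: 0.0
t 14.4 p [ 0.448  -0.1644  0.1358] phi 86.52 tilt [ 0.0019 -0.0001] gap 0.701 F [ 0.1 -0.5 -0.5] g 0.0
 -> (0.4475, -0.1645, 0.031, 86.5) dp mm [ 7.000e-01 -1.000e-01  1.048e+02] turn [-0.    0.11  0.02]
top cap 134 [ 610. -127.] [0.0688 0.0718 0.0767]
scene cap 155 [ 612. -128.] [0.0657 0.0716 0.0735]
```

```bash
python3 -m creep '{"dp":[[0,0,0.03],[0,0,0.06],[0,0,0.085],[0,0,0.10],[0,0,0.104]],"angular":[[0,0,0],[0,0,0],[0,0,0],[0,0,0],[0,0,0]]}'
python3 -m creep '{"dp":[[0,0,0],[0,0,0],[0,0,0],[0,0,0],[0,0,0]],"angular":[[0,0,0],[0,0,0],[0,0,0],[0,0,0],[0,0,0]]}' 0.015 35
python3 -m creep '{"dp":[[0,0,-0.008],[0,0,-0.025],[0,0,-0.045],[0,0,-0.058],[0,0,-0.06]],"angular":[[0,0,0],[0,0,0],[0,0,0],[0,0,0],[0,0,0]]}'
python3 -m creep '{"dp":[[-0.02,0.0163,0],[-0.056,0.0452,0],[-0.092,0.0742,0],[-0.128,0.1032,0],[-0.15,0.121,0]],"angular":[[0,0,0],[0,0,0],[0,0,0],[0,0,0],[0,0,0]]}'
python3 -m creep '{"dp":[[-0.009,0.0073,0],[-0.0118,0.0096,0],[-0.0118,0.0096,0],[-0.0118,0.0096,0.005],[-0.0118,0.0096,0.015]],"angular":[[0,0,0],[0,0,0],[0,0,0],[0,0,0],[0,0,0]]}'
python3 - <<'E'
from h import *
go((.617,-.044,.049,86.5))
c=cam('scene');a=c['pixels'][130:230,250:370,::-1];cv2.imwrite('pics/ez.png',cv2.resize(a,(720,600)))
p=cloud(c);m=(np.hypot(p[...,0]-.617,p[...,1]+.044)<.03)&(p[...,2]>.04)&(p[...,2]<.064);q=p[m];print(len(q),cv2.minAreaRect((q[:,:2]*1000).astype(np.float32)),q[:,2].min())
E
```

```text
t: 15.0
tool_pos: [0.4464, -0.1639, 0.0294]
eef_rot: [-0.094, -3.137, -0.002]
wrist_force: [-0.7, 0.6, -0.7]
finger_gap: 0.701
gripper_force: 0.0
t: 15.5
tool_pos: [0.4473, -0.1647, 0.0321]
eef_rot: [0.096, 3.138, -0.0]
wrist_force: [0.5, -0.6, 4.0]
finger_gap: 0.326
gripper_force: 34.6
t: 16.0
tool_pos: [0.4475, -0.165, 0.0931]
eef_rot: [0.097, 3.137, -0.001]
wrist_force: [-0.5, 0.8, -1.6]
finger_gap: 0.321
gripper_force: 34.6
t: 16.5
tool_pos: [0.606, -0.0498, 0.0907]
eef_rot: [0.091, 3.14, 0.002]
wrist_force: [-0.5, -0.2, -0.4]
finger_gap: 0.326
gripper_force: 34.6
t: 17.0
tool_pos: [0.6155, -0.0458, 0.0765]
eef_rot: [0.1, 3.139, -0.001]
wrist_force: [0.2, 0.4, -0.5]
finger_gap: 0.322
gripper_force: 34.6
t 17.0 p [ 0.6155 -0.0458  0.0765] phi 86.35 tilt [ 0.0009 -0.0005] gap 0.322 F [ 0.2  0.4 -0.5] g 34.6
 -> (0.617, -0.044, 0.049, 86.5) dp mm [-1.3  1.9 27.5] turn [-0.03  0.05 -0.15]
126 ((616.0299072265625, -47.04615020751953), (34.975006103515625, 35.77937316894531), 33.46307373046875) 0.043622318364655355
```

View pics/ez.png

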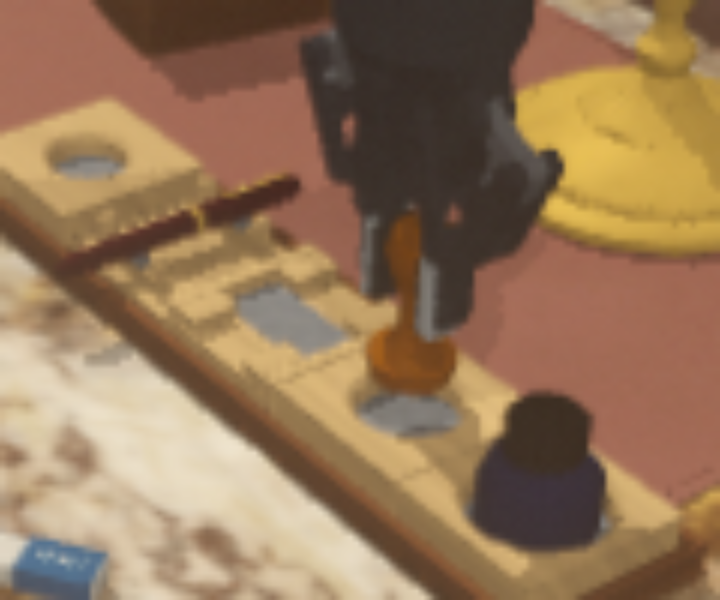

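The stamp hangs upright over its well (foot at (412,370), well at (408,412)), and the bottle is seated at (540,480). I'll lower the stamp.

```bash
python3 -m creep '{"dp":[[-0.0005,0.001,0.006],[-0.0005,0.001,0.012],[-0.0005,0.001,0.018],[-0.0005,0.001,0.024],[-0.0005,0.001,0.027]],"angular":[[0,0,0],[0,0,0],[0,0,0],[0,0,0],[0,0,0]]}'
python3 -m creep '{"dp":[[0,0,0],[0,0,0],[0,0,0],[0,0,0],[0,0,0]],"angular":[[0,0,0],[0,0,0],[0,0,0],[0,0,0],[0,0,0]]}'
python3 -m creep '{"dp":[[0,0,0],[0,0,0],[0,0,0],[0,0,-0.01],[0,0,-0.03]],"angular":[[0,0,0],[0,0,0],[0,0,0],[0,0,0],[0,0,0]]}' 0.055
python3 -m creep '{"dp":[[0,0,-0.03],[0,0,-0.06],[0,0,-0.075],[0,0,-0.075],[0,0,-0.075]],"angular":[[0,0,0],[0,0,0],[0,0,0],[0,0,0],[0,0,0]]}'
python3 - <<'E'
from h import *
go((.448,-.015,.10,29.8),(.448,-.015,.002,None))
for n in('top','scene'):
    p=cloud(cam(n))
    m=(np.hypot(p[...,0]-.617,p[...,1]+.044)<.03)&(p[...,2]>.075)&(p[...,2]<.1);q=p[m];print(n,len(q))
    if len(q)>4:print(np.round(cv2.minAreaRect((q[:,:2]*1000).astype(np.float32))[0]),np.percentile(q[:,2],[20,50,95]).round(4))
    m=(np.hypot(p[...,0]-.448,p[...,1]+.015)<.04)&(p[...,2]>.009)&(p[...,2]<.016);q=p[m]
    d=q[:,:2]-q[:,:2].mean(0);w,V=np.linalg.eigh(d.T@d);print('eraser',q.mean(0).round(4),np.degrees(np.arctan2(V[1,1],V[0,1])).round(1),np.round(cv2.minAreaRect((q[:,:2]*1000).astype(np.float32))[0]))
E
```

```text
t: 17.55
tool_pos: [0.6175, -0.0429, 0.0498]
eef_rot: [0.096, 3.139, 0.001]
wrist_force: [-2.5, 0.3, 17.6]
finger_gap: 0.325
gripper_force: 35.5
t: 18.05
tool_pos: [0.6173, -0.0431, 0.0501]
eef_rot: [0.096, 3.139, 0.0]
wrist_force: [-0.9, -0.2, 4.8]
finger_gap: 0.322
gripper_force: 34.9
t: 18.55
tool_pos: [0.6153, -0.0432, 0.0784]
eef_rot: [-0.096, -3.136, 0.0]
wrist_force: [0.5, 0.6, -0.3]
finger_gap: 0.646
gripper_force: 0.0
t: 19.05
tool_pos: [0.616, -0.0432, 0.1536]
eef_rot: [-0.096, -3.139, -0.0]
wrist_force: [0.2, -0.1, -1.5]
finger_gap: 0.648
gripper_force: 0.0
t 19.05 p [ 0.616  -0.0432  0.1536] phi 86.48 tilt [-0.0011  0.0001] gap 0.648 F [ 0.2 -0.1 -1.5] g 0.0
 -> (0.448, -0.015, 0.1, 29.8) dp mm [169.4  17.8  53.8] turn [-3.000e-02 -6.000e-02  5.668e+01]
 -> (0.448, -0.015, 0.002, None) dp mm [ 0.  0. 98.] turn [0. 0. 0.]
top 0
eraser [nan nan nan] 90.0 [0. 0.]
scene 110
[617. -44.] [0.0804 0.0869 0.0927]
eraser [ 0.4494 -0.0169  0.0121] 121.0 [450. -14.]<stdin>:8: RuntimeWarning: Mean of empty slice.
  ret = um.true_divide(
```

```bash
python3 -m creep '{"dp":[[0.034,0.0036,0.008],[0.075,0.0079,0.02],[0.115,0.0121,0.035],[0.15,0.0158,0.05],[0.1694,0.0178,0.0538]],"angular":[[0,0,8],[0,0,16],[0,0,24],[0,0,32],[0,0,40]]}' 0.045
python3 -m creep '{"dp":[[0,0,0],[0,0,0],[0,0,0.02],[0,0,0.04],[0,0,0.06]],"angular":[[0,0,8],[0,0,16],[0,0,16],[0,0,16],[0,0,16]]}'
python3 -m creep '{"dp":[[0,0,0.015],[0,0,0.03],[0,0,0.036],[0,0,0.037],[0,0,0.037]],"angular":[[0,0,0],[0,0,0],[0,0,0],[0,0,0],[0,0,0]]}'
python3 - <<'E'
from h import *
go((.448,-.0145,.003,30.5))
E
python3 -m creep '{"dp":[[0,0,0],[0,0,0],[0,0,0],[0,0,0],[0,0,0]],"angular":[[0,0,0],[0,0,0],[0,0,0],[0,0,0],[0,0,0]]}' 0.005 25
python3 - <<'E'
from h import *
go((.448,-.0145,.10,30.5),(.622,.038,.1,-3.5),(.622,.038,.025,None))
c=cam('scene');a=c['pixels'][150:250,200:320,::-1];cv2.imwrite('pics/fz.png',cv2.resize(a,(720,600)))
E
```

```text
t: 19.65
tool_pos: [0.4431, -0.0148, 0.0977]
eef_rot: [-1.17, -2.908, 0.005]
wrist_force: [-0.8, 0.1, 0.0]
finger_gap: 0.526
gripper_force: 0.0
t: 20.15
tool_pos: [0.4478, -0.015, 0.0389]
eef_rot: [-1.558, -2.726, 0.002]
wrist_force: [0.5, 0.3, -0.3]
finger_gap: 0.529
gripper_force: 0.0
t: 20.65
tool_pos: [0.4485, -0.0152, 0.0034]
eef_rot: [-1.559, -2.727, 0.001]
wrist_force: [-0.6, 0.9, -0.3]
finger_gap: 0.526
gripper_force: 0.0
t 20.65 p [ 0.4485 -0.0152  0.0034] phi 30.47 tilt [-0.0005 -0.0001] gap 0.526 F [-0.6  0.9 -0.3] g 0.0
 -> (0.448, -0.0145, 0.003, 30.5) dp mm [ 0.8 -0.1  0.4] turn [-0.03 -0.01 -0.03]
t: 21.15
tool_pos: [0.4492, -0.015, 0.0041]
eef_rot: [1.559, 2.726, 0.001]
wrist_force: [-0.7, 0.7, 7.5]
finger_gap: 0.233
gripper_force: 27.0
t 21.15 p [ 0.4492 -0.015   0.0041] phi 30.48 tilt [0.0013 0.0003] gap 0.233 F [-0.7  0.7  7.5] g 27.0
 -> (0.448, -0.0145, 0.1, 30.5) dp mm [  1.   -0.6 -95.9] turn [ 0.07  0.02 -0.02]
 -> (0.622, 0.038, 0.1, -3.5) dp mm [-43.1 176.6   0. ] turn [ 0.  0. 34.]
 -> (0.622, 0.038, 0.025, None) dp mm [ 0.  0. 75.] turn [0. 0. 0.]
```

View pics/fz.png

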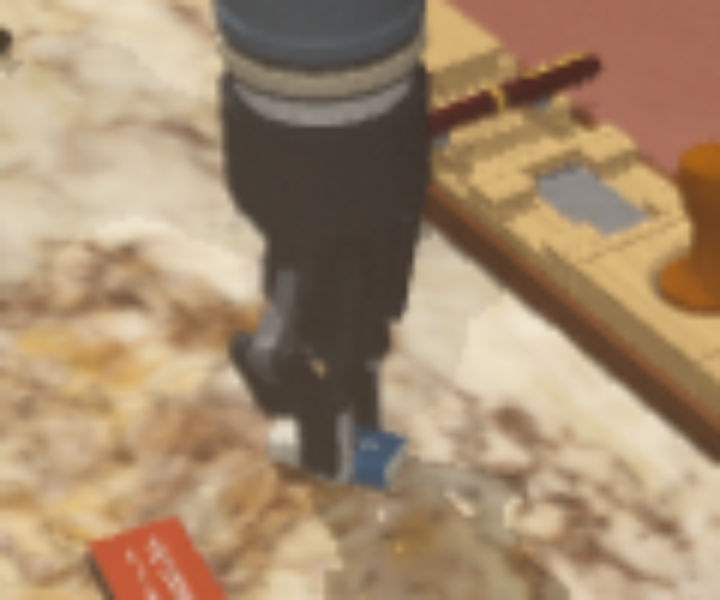

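The eraser is held near its middle, at (340,455) in the crop. Lifting it and carrying it to the slot.

```bash
python3 -m creep '{"dp":[[0,0,-0.008],[0,0,-0.03],[0,0,-0.06],[0,0,-0.085],[0,0,-0.097]],"angular":[[0,0,0],[0,0,0],[0,0,0],[0,0,0],[0,0,0]]}'
python3 -m creep '{"dp":[[-0.008,0.033,0],[-0.019,0.077,0],[-0.03,0.122,0],[-0.039,0.16,0],[-0.0431,0.1766,0]],"angular":[[0,0,7],[0,0,14],[0,0,21],[0,0,28],[0,0,34]]}'
python3 -m creep '{"dp":[[0,0,0],[0,0,0],[0,0,0.02],[0,0,0.04],[0,0,0.055]],"angular":[[0,0,0],[0,0,0],[0,0,0],[0,0,0],[0,0,0]]}'
python3 - <<'E'
from h import *
go((.622,.038,.026,-3.5))
c=cam('scene');a=c['pixels'][130:230,250:370,::-1];cv2.imwrite('pics/gz.png',cv2.resize(a,(720,600)))
p=cloud(c);m=(np.hypot(p[...,0]-.622,p[...,1]-.038)<.04)&(p[...,2]>.036)&(p[...,2]<.06);q=p[m];print(len(q),cv2.minAreaRect((q[:,:2]*1000).astype(np.float32)))
E
```

```text
t: 21.7
tool_pos: [0.4496, -0.015, 0.1027]
eef_rot: [1.558, 2.725, 0.004]
wrist_force: [0.6, 0.4, -0.0]
finger_gap: 0.238
gripper_force: 26.4
t: 22.2
tool_pos: [0.6257, 0.0394, 0.0999]
eef_rot: [2.29, 2.149, 0.002]
wrist_force: [-0.6, 0.4, -0.2]
finger_gap: 0.234
gripper_force: 26.3
t: 22.7
tool_pos: [0.6206, 0.0367, 0.0445]
eef_rot: [-2.287, -2.151, 0.002]
wrist_force: [0.1, 0.7, -0.7]
finger_gap: 0.235
gripper_force: 26.3
t 22.7 p [0.6206 0.0367 0.0445] phi -3.52 tilt [-0.0024  0.0003] gap 0.235 F [ 0.1  0.7 -0.7] g 26.3
 -> (0.622, 0.038, 0.026, -3.5) dp mm [ 1.4  1.3 18.5] turn [-0.14 -0.01 -0.02]
131 ((619.251953125, 25.98556137084961), (33.62706756591797, 45.563114166259766), 87.84245300292969)
```

View pics/gz.png

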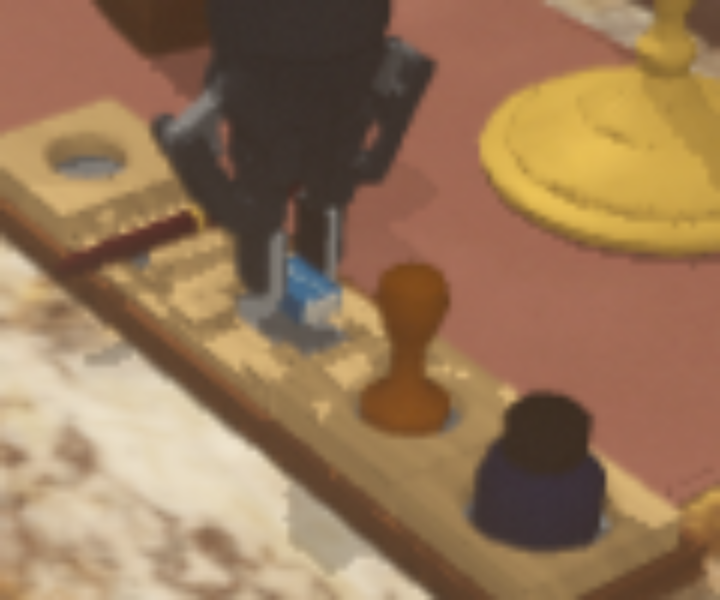

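```bash
python3 - <<'E'
from h import *
c=cam('scene');p=cloud(c)
for v in range(174,186):
    print(v,[(u,*(p[v,u]*1000).round().astype(int).tolist(),*c['pixels'][v,u].tolist()) for u in range(302,309,2)])
E
```

```text
174 [(302, 630, 29, 55, 62, 51, 44), (304, 632, 24, 57, 123, 116, 110), (306, 691, 80, 5, 126, 89, 73), (308, 696, 78, 4, 151, 99, 82)]
175 [(302, 628, 27, 54, 63, 58, 61), (304, 632, 24, 54, 122, 116, 110), (306, 673, 61, 19, 129, 92, 69), (308, 692, 73, 5, 149, 98, 80)]
176 [(302, 627, 26, 52, 65, 82, 103), (304, 632, 24, 51, 117, 113, 109), (306, 670, 58, 18, 121, 90, 61), (308, 691, 72, 2, 129, 84, 62)]
177 [(302, 624, 22, 52, 73, 108, 138), (304, 632, 23, 48, 86, 99, 113), (306, 661, 48, 23, 154, 125, 83), (308, 671, 50, 19, 137, 94, 56)]
178 [(302, 621, 18, 52, 96, 124, 146), (304, 627, 17, 50, 67, 104, 135), (306, 661, 47, 21, 183, 153, 106), (308, 669, 48, 17, 178, 140, 90)]
179 [(302, 619, 17, 50, 102, 131, 150), (304, 624, 15, 49, 87, 114, 138), (306, 629, 12, 49, 134, 122, 105), (308, 660, 38, 22, 215, 179, 119)]
180 [(302, 616, 13, 51, 106, 117, 131), (304, 621, 11, 50, 136, 138, 135), (306, 629, 12, 46, 158, 137, 107), (308, 656, 34, 23, 216, 181, 120)]
181 [(302, 614, 11, 49, 172, 162, 146), (304, 620, 10, 47, 159, 149, 133), (306, 650, 34, 22, 164, 143, 110), (308, 656, 33, 20, 212, 177, 117)]
182 [(302, 614, 11, 46, 160, 150, 133), (304, 620, 9, 45, 152, 143, 128), (306, 647, 31, 22, 191, 160, 113), (308, 653, 29, 20, 204, 169, 112)]
183 [(302, 615, 11, 43, 152, 143, 127), (304, 622, 11, 40, 144, 136, 124), (306, 643, 26, 23, 202, 169, 116), (308, 639, 14, 31, 166, 135, 88)]
184 [(302, 615, 11, 40, 129, 122, 110), (304, 637, 28, 21, 117, 111, 105), (306, 641, 24, 22, 178, 151, 113), (308, 639, 14, 28, 147, 119, 77)]
185 [(302, 630, 28, 21, 94, 86, 80), (304, 632, 22, 24, 92, 85, 78), (306, 636, 19, 24, 95, 89, 82), (308, 637, 12, 26, 144, 116, 77)]
```

```bash
python3 -m creep '{"dp":[[0.0005,0.0005,0.005],[0.0005,0.0005,0.01],[0.0005,0.0005,0.015],[0.0005,0.0005,0.019],[0.0005,0.0005,0.020]],"angular":[[0,0,0],[0,0,0],[0,0,0],[0,0,0],[0,0,0]]}'
python3 -m creep '{"dp":[[0,0,0],[0,0,0],[0,0,0],[0,0,0],[0,0,0]],"angular":[[0,0,0],[0,0,0],[0,0,0],[0,0,0],[0,0,0]]}' 0.036
python3 -m creep '{"dp":[[0,0,-0.01],[0,0,-0.04],[0,0,-0.08],[0,0,-0.12],[0,0,-0.135]],"angular":[[0,0,0],[0,0,0],[0,0,0],[0,0,0],[0,0,0]]}'
python3 - <<'E'
from h import *
go((.360,-.2965,.16,-3.5))
for n in('scene','top'):
    p=cloud(cam(n));m=(np.hypot(p[...,0]-.622,p[...,1]-.038)<.04)&(p[...,2]>.0318)&(p[...,2]<.045);q=p[m];print(n,len(q))
    if len(q)>4:print(np.median(q[:,2]),cv2.minAreaRect((q[:,:2]*1000).astype(np.float32)))
E
```

```text
t: 23.3
tool_pos: [0.6234, 0.0379, 0.0262]
eef_rot: [-2.288, -2.152, -0.0]
wrist_force: [-3.7, 1.0, 10.9]
finger_gap: 0.234
gripper_force: 27.6
t: 23.8
tool_pos: [0.6232, 0.0378, 0.0254]
eef_rot: [-2.288, -2.152, 0.0]
wrist_force: [-0.8, 0.6, 0.2]
finger_gap: 0.421
gripper_force: 0.0
t: 24.3
tool_pos: [0.6256, 0.0375, 0.1656]
eef_rot: [2.286, 2.149, 0.01]
wrist_force: [-0.4, -0.3, 0.8]
finger_gap: 0.424
gripper_force: 0.0
t 24.3 p [0.6256 0.0375 0.1656] phi -3.55 tilt [0.0077 0.0011] gap 0.424 F [-0.4 -0.3  0.8] g 0.0
 -> (0.36, -0.2965, 0.16, -3.5) dp mm [-349.8 -244.5    3.2] turn [ 0.44 -0.09 -0.05]
scene 107
0.03417898140969533 ((614.1375732421875, 41.17911911010742), (68.32333374023438, 53.538875579833984), 67.16493225097656)
top 108
0.03513232219221918 ((621.8540649414062, 17.584857940673828), (43.32804870605469, 51.13113784790039), 49.817012786865234)
```

```bash
python3 -m creep '{"dp":[[-0.02,-0.0138,0],[-0.058,-0.04,0],[-0.098,-0.0678,0],[-0.137,-0.0948,0],[-0.175,-0.121,0]],"angular":[[0,0,0],[0,0,0],[0,0,0],[0,0,0],[0,0,0]]}' 0.055
python3 -m creep '{"dp":[[-0.04,-0.0277,0],[-0.08,-0.0554,0],[-0.12,-0.083,0],[-0.155,-0.1072,0],[-0.1749,-0.121,0]],"angular":[[0,0,0],[0,0,0],[0,0,0],[0,0,0],[0,0,0]]}'
python3 -m creep '{"dp":[[0,0,0],[0,0,0],[0,0,0.02],[0,0,0.05],[0,0,0.08]],"angular":[[0,0,0],[0,0,0],[0,0,0],[0,0,0],[0,0,0]]}'
python3 - <<'E'
from h import *
go((.360,-.2965,.013,-3.5))
E
```

```text
t: 24.9
tool_pos: [0.489, -0.1304, 0.1589]
eef_rot: [-2.287, -2.151, 0.003]
wrist_force: [0.0, -0.5, 0.1]
finger_gap: 0.643
gripper_force: 0.0
t: 25.4
tool_pos: [0.3565, -0.2984, 0.1593]
eef_rot: [-2.292, -2.145, 0.002]
wrist_force: [0.5, -0.1, 0.8]
finger_gap: 0.644
gripper_force: 0.0
t: 25.9
tool_pos: [0.3615, -0.2948, 0.0792]
eef_rot: [-2.285, -2.156, -0.001]
wrist_force: [-0.1, 0.8, 0.0]
finger_gap: 0.646
gripper_force: 0.0
t 25.9 p [ 0.3615 -0.2948  0.0792] phi -3.31 tilt [0.0004 0.0007] gap 0.646 F [-0.1  0.8  0. ] g 0.0
 -> (0.36, -0.2965, 0.013, -3.5) dp mm [-1.8 -1.4 66.2] turn [ 0.02 -0.04  0.19]
```

```bash
python3 -m creep '{"dp":[[0,0,0.02],[0,0,0.04],[0,0,0.058],[0,0,0.067],[0,0,0.067]],"angular":[[0,0,0],[0,0,0],[0,0,0],[0,0,0],[0,0,0]]}'
python3 -m creep '{"dp":[[0,0,0],[0,0,0],[0,0,0],[0,0,0],[0,0,0]],"angular":[[0,0,0],[0,0,0],[0,0,0],[0,0,0],[0,0,0]]}' 0.01 30
python3 -m creep '{"dp":[[0,0,-0.01],[0,0,-0.045],[0,0,-0.09],[0,0,-0.13],[0,0,-0.147]],"angular":[[0,0,0],[0,0,0],[0,0,0],[0,0,0],[0,0,0]]}'
python3 - <<'E'
from h import *
go((.632,.2017,.16,-3.5))
c=cam('scene');a=c['pixels'][200:350,230:410,::-1];cv2.imwrite('pics/iz.png',cv2.resize(a,(720,600)))
E
```

```text
t: 26.4
tool_pos: [0.36, -0.295, 0.0121]
eef_rot: [-2.284, -2.152, 0.001]
wrist_force: [1.0, -0.4, -0.9]
finger_gap: 0.643
gripper_force: 0.0
t: 26.9
tool_pos: [0.3609, -0.2967, 0.0143]
eef_rot: [2.287, 2.151, 0.002]
wrist_force: [0.6, 1.3, 6.8]
finger_gap: 0.322
gripper_force: 29.8
t: 27.4
tool_pos: [0.3611, -0.2979, 0.1642]
eef_rot: [2.285, 2.147, 0.003]
wrist_force: [0.8, 0.6, -1.0]
finger_gap: 0.319
gripper_force: 29.8
t 27.4 p [ 0.3611 -0.2979  0.1642] phi -3.57 tilt [ 0.0054 -0.0027] gap 0.319 F [ 0.8  0.6 -1. ] g 29.8
 -> (0.632, 0.2017, 0.16, -3.5) dp mm [515.6 239.2   4.4] turn [ 0.32  0.13 -0.07]
```

View pics/iz.png

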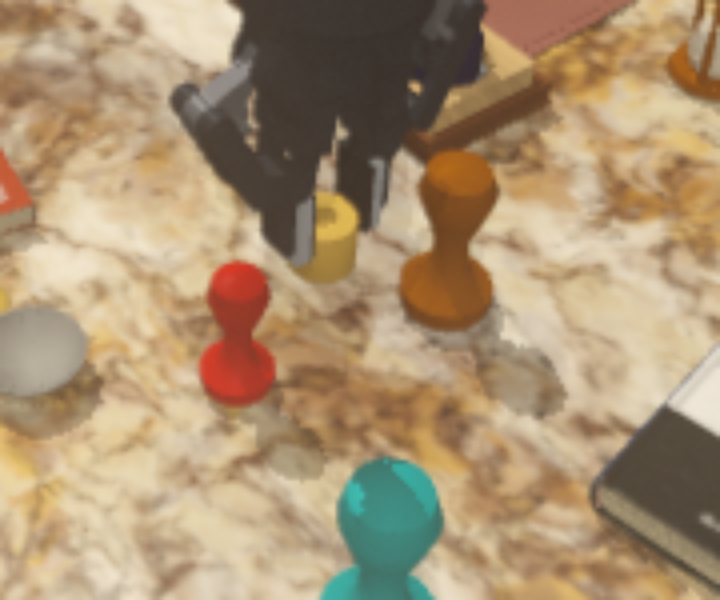

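The sharpener is held upright at (330,238), and the look-alikes are untouched. Carrying it over.

```bash
python3 -m creep '{"dp":[[0.02,0.0094,0],[0.058,0.0272,0],[0.098,0.046,0],[0.138,0.0648,0],[0.178,0.0836,0]],"angular":[[0,0,0],[0,0,0],[0,0,0],[0,0,0],[0,0,0]]}'
python3 -m creep '{"dp":[[0.038,0.0178,0],[0.076,0.0357,0],[0.114,0.0535,0],[0.152,0.0714,0],[0.19,0.0892,0]],"angular":[[0,0,0],[0,0,0],[0,0,0],[0,0,0],[0,0,0]]}'
python3 -m creep '{"dp":[[0.035,0.0164,0],[0.07,0.0329,0],[0.105,0.0493,0],[0.13,0.061,0],[0.1456,0.0683,0]],"angular":[[0,0,0],[0,0,0],[0,0,0],[0,0,0],[0,0,0]]}'
python3 -m creep '{"dp":[[0,0,0],[0,0,0.01],[0,0,0.04],[0,0,0.07],[0,0,0.085]],"angular":[[0,0,0],[0,0,0],[0,0,0],[0,0,0],[0,0,0]]}'
python3 - <<'E'
from h import *
go((.632,.2017,.032,-3.5))
c=cam('scene');a=c['pixels'][100:200,210:330,::-1];cv2.imwrite('pics/jz.png',cv2.resize(a,(720,600)))
p=cloud(c);m=(np.hypot(p[...,0]-.632,p[...,1]-.2)<.03)&(p[...,2]>.056)&(p[...,2]<.095);q=p[m];hsv=cv2.cvtColor(c['pixels'],cv2.COLOR_RGB2HSV)[m];k=hsv[:,1]>100;print(k.sum(),cv2.minAreaRect((q[k][:,:2]*1000).astype(np.float32)),q[k][:,2].max())
E
```

```text
t: 27.95
tool_pos: [0.4545, -0.1225, 0.1602]
eef_rot: [-2.289, -2.151, 0.0]
wrist_force: [0.2, -0.3, -0.5]
finger_gap: 0.317
gripper_force: 29.8
t: 28.45
tool_pos: [0.5552, 0.0614, 0.16]
eef_rot: [-2.289, -2.152, 0.002]
wrist_force: [0.5, 0.1, -1.0]
finger_gap: 0.322
gripper_force: 29.8
t: 28.95
tool_pos: [0.6323, 0.2041, 0.1594]
eef_rot: [-2.285, -2.155, 0.001]
wrist_force: [0.2, 0.1, -1.1]
finger_gap: 0.315
gripper_force: 29.8
t: 29.45
tool_pos: [0.6298, 0.1985, 0.0723]
eef_rot: [-2.29, -2.148, 0.009]
wrist_force: [-0.3, -0.3, -0.4]
finger_gap: 0.32
gripper_force: 29.8
t 29.45 p [0.6298 0.1985 0.0723] phi -3.66 tilt [-0.0053 -0.0026] gap 0.32 F [-0.3 -0.3 -0.4] g 29.8
 -> (0.632, 0.2017, 0.032, -3.5) dp mm [ 3.4  2.2 40.3] turn [-0.29  0.17 -0.16]
108 ((625.5162353515625, 193.55319213867188), (41.367958068847656, 26.9739933013916), 4.688483238220215) 0.09363062953446677
```

View pics/jz.png

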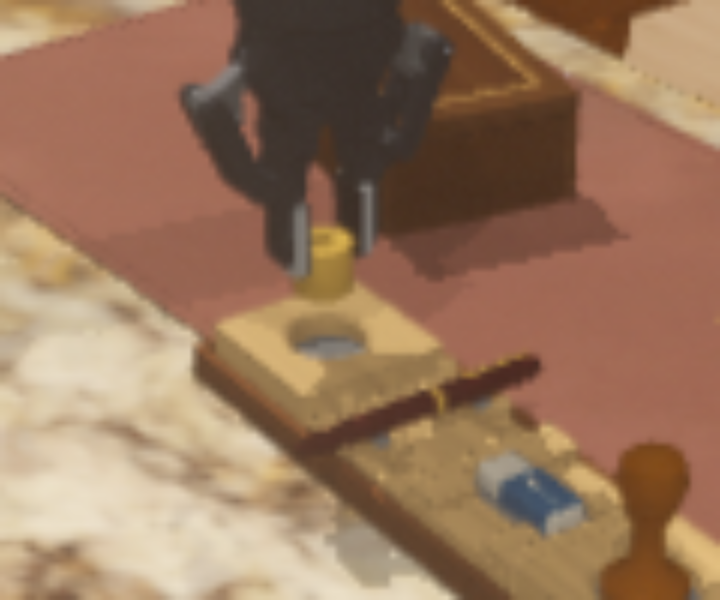

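```bash
python3 -m creep '{"dp":[[0,0,0],[0,0,0.01],[0,0,0.02],[0,0,0.02],[0,0,0.02]],"angular":[[0,0,0],[0,0,0],[0,0,0],[0,0,0],[0,0,0]]}'
python3 - <<'E'
from h import *
go((.632,.2017,.032,-3.5))
c=cam('scene');p=cloud(c);hsv=cv2.cvtColor(c['pixels'],cv2.COLOR_RGB2HSV)
m=(np.hypot(p[...,0]-.632,p[...,1]-.2)<.03)&(p[...,2]>.058)&(p[...,2]<.072)&(hsv[...,1]>110);q=p[m];print(len(q),cv2.minAreaRect((q[:,:2]*1000).astype(np.float32)),np.percentile(q[:,:2],[3,97],axis=0).round(4))
E
```

```text
t: 30.0
tool_pos: [0.6324, 0.2013, 0.0555]
eef_rot: [-2.288, -2.152, -0.0]
wrist_force: [-0.1, 0.2, 0.3]
finger_gap: 0.323
gripper_force: 29.8
t 30.0 p [0.6324 0.2013 0.0555] phi -3.51 tilt [-0.      0.0001] gap 0.323 F [-0.1  0.2  0.3] g 29.8
 -> (0.632, 0.2017, 0.032, -3.5) dp mm [ 0.3 -0.4 23.5] turn [-0.   -0.01 -0.01]
53 ((629.2447509765625, 197.388427734375), (42.29888916015625, 25.204139709472656), 10.758774757385254) [[0.6137 0.1863]
 [0.6467 0.2096]]
```

```bash
python3 -m creep '{"dp":[[0,0,0.006],[0,0,0.012],[0,0,0.017],[0,0,0.021],[0,0,0.0235]],"angular":[[0,0,0],[0,0,0],[0,0,0],[0,0,0],[0,0,0]]}'
python3 -m creep '{"dp":[[0,0,0],[0,0,0],[0,0,0],[0,0,0],[0,0,0]],"angular":[[0,0,0],[0,0,0],[0,0,0],[0,0,0],[0,0,0]]}'
```

```text
t: 30.55
tool_pos: [0.6321, 0.2012, 0.0323]
eef_rot: [-2.288, -2.151, 0.002]
wrist_force: [-5.3, -2.1, 16.2]
finger_gap: 0.315
gripper_force: 31.2
t: 31.05
tool_pos: [0.6321, 0.2012, 0.0323]
eef_rot: [-2.288, -2.152, 0.001]
wrist_force: [-4.2, 0.0, 6.5]
finger_gap: 0.322
gripper_force: 30.2
```

Contact came at the expected height. Releasing, retreating and checking everything.

```bash
python3 -m creep '{"dp":[[0,0,0],[0,0,0],[0,0,0],[0,0,-0.01],[0,0,-0.03]],"angular":[[0,0,0],[0,0,0],[0,0,0],[0,0,0],[0,0,0]]}' 0.05
python3 -m creep '{"dp":[[0,0,-0.03],[0,0,-0.07],[0,0,-0.11],[0,0,-0.12],[0,0,-0.12]],"angular":[[0,0,0],[0,0,0],[0,0,0],[0,0,0],[0,0,0]]}'
python3 -m creep '{"dp":[[0.03,-0.03,0],[0.06,-0.06,0],[0.09,-0.09,0],[0.12,-0.12,0],[0.15,-0.15,0]],"angular":[[0,0,0],[0,0,0],[0,0,0],[0,0,0],[0,0,0]]}'
python3 -m creep '{"dp":[[0,0,0],[0,0,0],[0,0,0],[0,0,0],[0,0,0]],"angular":[[0,0,0],[0,0,0],[0,0,0],[0,0,0],[0,0,0]]}'
python3 - <<'E'
from h import *
go()
for n in('scene','top'):
    c=cam(n);p=cloud(c)
    if n=='scene': a=c['pixels'][130:250,240:380,::-1];cv2.imwrite('pics/kz.png',cv2.resize(a,(700,600)))
    for t,x,y,r,lo,hi in(('bottle',.612,-.126,.04,.064,.08),('stamp',.617,-.044,.03,.08,.1),('eraser',.622,.038,.034,.0318,.04),('pen',.627,.12,.08,.034,.046),('sharp',.632,.2017,.03,.038,.05)):
        m=(np.hypot(p[...,0]-x,p[...,1]-y)<r)&(abs(p[...,1]-y)<.035)&(p[...,2]>lo)&(p[...,2]<hi);q=p[m];rc=cv2.minAreaRect((q[:,:2]*1000).astype(np.float32))
        print(n,t,len(q),'off mm',np.round(np.array(rc[0])-[x*1000,y*1000],1),np.round(rc[1]),round(rc[2]),np.percentile(q[:,2],[50,95]).round(4))
E
```

```text
t: 31.55
tool_pos: [0.6313, 0.201, 0.0611]
eef_rot: [-2.288, -2.151, 0.005]
wrist_force: [-0.1, -0.6, -0.2]
finger_gap: 0.587
gripper_force: 0.0
t: 32.05
tool_pos: [0.6338, 0.2015, 0.1849]
eef_rot: [2.287, 2.151, 0.008]
wrist_force: [0.4, -0.6, -1.2]
finger_gap: 0.584
gripper_force: 0.0
t: 32.55
tool_pos: [0.4896, 0.3607, 0.1802]
eef_rot: [-2.288, -2.152, 0.005]
wrist_force: [0.6, 0.5, 0.3]
finger_gap: 0.586
gripper_force: 0.0
t: 33.05
tool_pos: [0.4928, 0.3588, 0.1818]
eef_rot: [2.291, 2.149, -0.001]
wrist_force: [0.7, -1.1, -0.2]
finger_gap: 0.584
gripper_force: 0.0
t 33.05 p [0.4928 0.3588 0.1818] phi -3.66 tilt [ 0.0001 -0.0006] gap 0.584 F [ 0.7 -1.1 -0.2] g 0.0
scene bottle 131 off mm [ 0.5 -2.6] [36. 33.] 22 [0.0719 0.0737]
scene stamp 92 off mm [1.4 0.6] [26. 30.] 67 [0.0884 0.0931]
scene eraser 99 off mm [-3.9 -2.5] [38. 53.] 3 [0.0341 0.036 ]
scene pen 159 off mm [-1.  -1.1] [ 51. 127.] 87 [0.0374 0.0405]
scene sharp 53 off mm [-1.3 -2.8] [29. 27.] 58 [0.0427 0.0447]
top bottle 126 off mm [-2.4 -0.7] [30. 34.] 89 [0.0723 0.0766]
top stamp 96 off mm [-0.6  3.1] [29. 26.] 58 [0.0898 0.0951]
top eraser 140 off mm [-1.7 -0.3] [51. 67.] 8 [0.0345 0.0381]
top pen 213 off mm [-4.6 -1.6] [ 50. 133.] 88 [0.0382 0.0425]
top sharp 81 off mm [-3.1  1.6] [30. 35.] 9 [0.0436 0.0478]
```

View pics/kz.png

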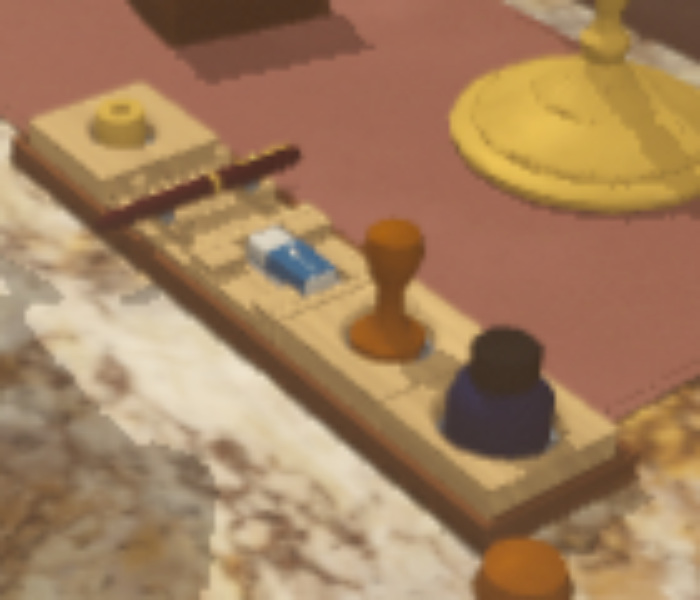

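All five are in place: sharpener (120,122), pen (200,188), eraser (292,262), stamp (390,295) and bottle (500,395). Their heights match the seats, and offsets are 5 mm or less.

```bash
python3 -c "
from bench import workorder;print(workorder.sign_off())"
```

```text
the job is handed in; nothing more can be done
None
```

I put all five things in their own blocks, let go of them and handed the job in at about 33 s; my last check had each at its seat height and within 5 mm of its block centre, and sign-off returned no verdict.

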